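Start the steel bush in the bearing housing

ROBOT

A 6-joint arm with a two-finger parallel gripper is mounted at the origin on a cart in front of the work surface, level with it; the furniture and walls round the work are solid. World frame = base frame: x ahead of the robot, y to its left, z up, the work surface at z = 0. Lengths are in m, angles in degrees, forces in N, time in s.
With the tool pointing down it reaches from about 0.25 to 0.725 m from the base axis. Payload 9.7 kg.
Tool frame: the origin (TCP) lies at the very end of the fingers, on their centre line; the grasp point (between the pads) lies 19 mm behind it; z points along the fingers, y is the direction in which the jaws open and shut (so a half turn about z gives the same grasp; the last joint's range is limited). The gripper opens to 85 mm and grips with 20 to 120 N. Pads are 22 mm wide; open, the fingers measure 114 mm over their backs; the gripper's body (76 mm by 85 mm) begins 54 mm behind the grasp point. The pads swing forward as they close: fully open they stand 13 mm farther back than shut.
Start: joints at [72.365, 4.979, 10.078, 95.1, 0, 90], TCP at [0.167, 0.524, 0.231] pointing down, gripper open.
Joint ranges: [-179.16, 179.16], [-48.56, 103.87], [-65.8, 70.77], [-126.05, 130.52], [-82.76, 87.17], [-180, 180]. Speed limits (degrees/s): [127.2, 127.2, 147.25, 180, 180, 180].

INTERFACE

Orientations are given as [roll, pitch, yaw] about the fixed x, y, z axes, in that order (R = Rz(yaw) Ry(pitch) Rx(roll)).
In Python, from workcell import bot gives the robot as it stands.
- The arm moves only by the shell command python3 -m pendant 'ROWS' [FORCE]. ROWS is JSON, a list that holds one entry, the list of rows, each a list of 7 numbers: the shift along the tool's x, y, z in cm, then the turn, a rotation vector about the tool's x, y, z in rad, then the opening in per cent of the stroke, from 0 (shut) to 100 (fully open). In form: [[[dx, dy, dz, ax, ay, az, gripper], ...]]. A call has 1 to 5 rows; each row shifts and turns the pose as measured when the row begins, along the tool's axes as they then stand; what a row does not reach is not made up. A row lasts 1/12 s, in which the tool goes at most 41.7 mm and 7.16 degrees, less where a joint would pass 70% of its speed; a pose out of reach is approached as far as the arm can. A call with a gripper value outside its range is refused whole. The fingers move at their own pace and stop on an object; FORCE is the grip in N (left out, the last holds). Time passes only in rows, so rows that do not move let the fingers close. It gives the time, the measured TCP pose, the force and the opening at its end, in the units of the state.
- bot.get_obs(): the state, without advancing time (a new reading comes with each control period).
- bot.camera(name): name is "scene" or "top"; returns the picture (400x640x3 uint8, red, green, blue); there is no depth.
- bot.get_calibration(name): a dict with "intrinsics" (3x3 intrinsics, pixels), "D" ([k1, k2, p1, p2, k3] as OpenCV has them; the pictures are not rectified), "pose" (4x4, takes a point from camera to world coordinates). Camera axes: x right, y down, z forward; pixel columns grow to the right and rows downward; lengths in m; the calibration is good to about 2 mm. A picture is of the moment at which its call begins. get_calibration takes no time and is no camera call.
- bot.job_done(): hands the job in, once; it reports no verdict.
Trained networks look in the newest picture that a camera, given by its name, has taken for a name from the list of things; names that differ only in an ending like _2 or _b are one class to them, and where a whole thing is asked for, a point or a joint stands for the part that bears it (a point fixed in the world has none). Each returns a list of dicts, best first, with "confidence" (0 to 1); they miss things now and then, are a little off and sometimes report something else, mostly with a low value. They report only what shows in the picture. A call takes as long as a camera call. They do not tell look-alikes from the thing itself.
- bot.masks_of(camera, thing): "pixels" (400x640 bool, what is visible of it) and "extent" ([left, top, right, bottom] in pixels, round what is visible of it).
- bot.mark_of(camera, thing): "uv" ([column, row] in pixels: a listed point, or the origin of a listed thing).
The state is a dict: "time": time; "q": joint angles; "qd": joint speeds; "joint_efforts": joint torques, N m; "ee_pos": TCP position; "tcp_rot": TCP orientation; "wrist_force": force on the tool from outside, world axes, zero at the start; "torque": the same for the moment, N m; "opening": finger opening in m.
Only numpy, scipy, OpenCV 4.12 (cv2) and the standard library are available. Lean on these libraries where they do the work, as an engineer would, in place of code of your own. Each camera call takes 0.05 s, during which the arm holds its last target. There are 200 camera calls.

TASK

Two of the four dark headed bushes standing in the square wooden tray fit the bore of the bearing housing, but one of those two is only a light alloy trial copy that looks just like the real steel one: lift the two in turn to feel which is the heavier, and stand the lighter one upright in the empty oblong metal tray so that nobody mixes them up again. Then start the heavier one straight in the bore, about halfway down its shank and without forcing it, and finish still holding it there with its head clear of the housing, so that I can brush retaining compound round the shank. Leave the two bushes of the wrong size and everything else where they are.

Things in the scene. Friction and masses are not known exactly. Their poses are not given: they have to be found in the camera images.
- bush_p: dark headed bush, 50 mm tall: shank 36 mm diameter, 36 mm long, 3 mm chamfer at its lower end; on top a round head 48 mm diameter, 14 mm high; 16 mm bore. Stands head up, fits the housing. Of bush_p and bush_q either may be the steel one (0.17 kg or more heavier; both under 0.5 kg); they look the same. Take it from above by the head's rim. Origin: centre of the lower end; z up its axis
- bush_q: dark headed bush, 50 mm tall: shank 36 mm diameter, 36 mm long, 3 mm chamfer at its lower end; on top a round head 48 mm diameter, 14 mm high; 16 mm bore. Stands head up, fits the housing. Of bush_p and bush_q either may be the steel one (0.17 kg or more heavier; both under 0.5 kg); they look the same. Take it from above by the head's rim. Origin: centre of the lower end; z up its axis
- bush_r: headed bush of the same make and height (50 mm: shank 36 mm long, head 14 mm high), but too slim for the bore: shank 28 mm, head 40 mm diameter. Stays in the stock tray. Origin: centre of the lower end; z up
- bush_s: headed bush of the same make and height (50 mm: shank 36 mm long, head 14 mm high), but too thick for the bore: shank 44 mm, head 56 mm diameter. Stays in the stock tray. Origin: centre of the lower end; z up
- housing: grey bearing housing, fixed: square flange 110 x 110 x 14 mm with a screw at each corner (to 23 mm high), in its middle a round hub 70 mm diameter, its flat top face 54 mm above the bench. A vertical bore of 38 mm diameter, 40 mm deep, opens in the middle of that face. Origin: centre of the underside; z up
- bore_mouth (a point): centre of the bore's mouth, on the hub's top face; z up. The bush is started when its lower end is 8 to 30 mm below this point
- stock_tray: square plywood tray, 230 x 230 mm, 20 mm high, 4 mm walls and floor, fixed; the four bushes stand in it about 100 mm apart in two rows of two along its sides. Origin: centre of the underside; x and y along its sides
- return_tray: empty oblong metal tray, 180 mm (its x) by 110 mm (its y), 16 mm high, 4 mm walls and floor, fixed; room for two bushes side by side along its x. Origin: centre of the underside
- brass_drift: brass rod 13 mm thick, 130 mm long, lying on the bench; bystander. Origin: middle of its underside
- dropper_bottle: brown bottle with a black dropper cap, 34 mm diameter, 102 mm tall, standing; bystander. Origin: centre of its underside
- calliper: vernier calliper 230 mm long lying on the bench; bystander. Origin: middle of its underside
Things that resemble listed ones, but are neither listed nor needed, are in the scene too. Leave any pink or purple look-alike of the bush_p alone.

How it is judged (in metres and radians):
On the way, in this order (a step that is already met when the one before it is completed fails the run):
1. one of the two bushes that fit is held up clear of the square tray while the other still stands in it (((height (world z) of bush_p above 0.045 m and contact force between the fingers and bush_p above 1 N and contact force between stock_tray and bush_q above 0.5 N and contact force between the fingers and bush_q below 0.1 N) or (height (world z) of bush_q above 0.045 m and contact force between the fingers and bush_q above 1 N and contact force between stock_tray and bush_p above 0.5 N and contact force between the fingers and bush_p below 0.1 N))), for 0.2 s.
2. the lighter of the two stands upright in the oblong tray, let go (((contact force between return_tray and bush_p between 0.5 and 2.4 N and contact force between the fingers and bush_p below 0.1 N and angle between bush_p's own z axis and vertical below 0.1 rad and linear speed of bush_p below 0.02 m/s and height (world z) of bush_p below 0.012 m and contact force between bush_p and bush_q below 0.1 N) or (contact force between return_tray and bush_q between 0.5 and 2.4 N and contact force between each of the fingers, bush_p and bush_q below 0.1 N and angle between bush_q's own z axis and vertical below 0.1 rad and linear speed of bush_q below 0.02 m/s and height (world z) of bush_q below 0.012 m))), for 0.2 s.
At the end, for the whole second after the job is handed in: Heavier fitting bush gripped (over 2 N), still, upright within 5 deg, on the bore's axis within 3 mm, lower end 8 to 30 mm below the bore's mouth, pressing on the housing under 15 N; lighter one upright and let go on the oblong tray's floor, not touching the other (((contact force between return_tray and bush_q between 0.5 and 2.4 N and contact force between each of the fingers, bush_p and bush_q below 0.1 N and angle between bush_q's own z axis and vertical below 0.1 rad and linear speed of each of bush_q, bush_p below 0.02 m/s and height (world z) of bush_q below 0.012 m and z of bush_p in the frame of bore_mouth between -0.03 and -0.008 m and horizontal distance between bush_p and bore_mouth below 0.003 m and angle between bush_p's own z axis and vertical below 0.09 rad and contact force between the fingers and bush_p above 2 N and contact force between housing and bush_p below 15 N) or (contact force between return_tray and bush_p between 0.5 and 2.4 N and contact force between the fingers and bush_p below 0.1 N and angle between bush_p's own z axis and vertical below 0.1 rad and linear speed of each of bush_p, bush_q below 0.02 m/s and height (world z) of bush_p below 0.012 m and contact force between bush_p and bush_q below 0.1 N and z of bush_q in the frame of bore_mouth between -0.03 and -0.008 m and horizontal distance between bush_q and bore_mouth below 0.003 m and angle between bush_q's own z axis and vertical below 0.09 rad and contact force between the fingers and bush_q above 2 N and contact force between housing and bush_q below 15 N))); the arm keeps its last pose, push and grip.
It fails at once if a bush of the wrong size is lifted or moved more than 3 cm (distance of any of bush_r, bush_s from where it was at the start of the episode above 0.03 m).
It fails at once if a bystander (brass rod, bottle, calliper) is moved more than 3 cm (distance of any of brass_drift, dropper_bottle, calliper from where it was at the start of the episode above 0.03 m).
It also fails if it takes over 72 s, if anything falls off the work surface, if the arm or the gripper's body presses on something with over 40 N, if the wrist force passes 120 N, or if a joint passes its speed limit or range.

## Working session

There is one attempt and no reset: what is moved stays moved. The work goes in short steps, Python scripts to look and compute and a shell command to move; the robot and the scene stay as the last step left them, time stands still between calls to the robot, and variables do not carry over. Pictures are saved under pics/ and viewed, about 8 in all and at most 12, crops included, and the job is handed in when it is done.

```bash
mkdir -p pics; ls
cat > h.py <<'E'
import numpy as np,cv2
from workcell import bot
from scipy.spatial.transform import Rotation as R
def ray(cam,uv):
    c=bot.get_calibration(cam);K=np.array(c["intrinsics"],float);D=np.array(c["D"],float);T=np.array(c["pose"],float)
    p=cv2.undistortPoints(np.array([[uv]],float),K,D)[0,0]
    return T[:3,3],T[:3,:3]@np.array([p[0],p[1],1.])
def at(cam,uv,z):
    o,d=ray(cam,uv);return o+d*(z-o[2])/d[2]
def proj(cam,P):
    c=bot.get_calibration(cam);K=np.array(c["intrinsics"],float);D=np.array(c["D"],float);T=np.linalg.inv(np.array(c["pose"],float))
    return cv2.projectPoints(np.array(P,float).reshape(-1,3),cv2.Rodrigues(T[:3,:3])[0],T[:3,3],K,D)[0].reshape(-1,2)
def save(im,n): cv2.imwrite("pics/"+n,im[:,:,::-1])
E
python3 - <<'E'
from h import *
a=bot.camera("top");b=bot.camera("scene");save(a,"top0.png");save(b,"scene0.png")
print(bot.get_obs())
for c in("top","scene"):
    T=np.array(bot.get_calibration(c)["pose"]);print(c,T.round(3).tolist())
    for t in["bush_p","bush_q","bush_r","bush_s","housing","bore_mouth","stock_tray","return_tray","brass_drift","dropper_bottle","calliper"]:
        print(t,[(np.round(m["uv"],1).tolist(),round(m["confidence"],2),at(c,m["uv"],.054 if t=="bore_mouth" else .004 if "bush" in t else 0)[:2].round(3).tolist()) for m in bot.mark_of(c,t)])
E
```

```text
pics
{'time': 0.1, 'q': array([ 7.23648428e+01,  5.00914326e+00,  1.00388479e+01,  9.50973220e+01,
       -5.06964735e-04,  8.99992866e+01]), 'qd': array([-0.05324902, -0.12088478,  0.001162  , -0.03632932,  0.02289426,
        0.05333211]), 'joint_efforts': array([-2.52056952e-04, -5.21560013e+01,  4.65654373e+01,  1.59479713e-02,
        2.57415832e-05, -1.23082813e-05]), 'ee_pos': array([0.16657042, 0.52397242, 0.23064117]), 'tcp_rot': array([-1.79932383e+02,  5.06122484e-04,  1.62365557e+02]), 'wrist_force': array([-0.71964143, -0.39117147, -0.06205638]), 'torque': array([-0.01150165,  0.00908797,  0.02204346]), 'opening': 0.08542593374182655}
top [[0.014, -0.989, 0.148, 0.292], [-1.0, -0.015, -0.003, -0.026], [0.005, -0.148, -0.989, 1.388], [0.0, 0.0, 0.0, 1.0]]
bush_p [([421.4, 177.5], 0.82, [0.595, -0.304]), ([385.5, 215.5], 0.77, [0.481, -0.199]), ([419.1, 212.8], 0.63, [0.49, -0.296]), ([388.2, 176.6], 0.61, [0.596, -0.207]), ([482.8, 190.6], 0.61, [0.559, -0.484])]
bush_q [([421.4, 177.5], 0.82, [0.595, -0.304]), ([385.5, 215.5], 0.77, [0.481, -0.199]), ([419.1, 212.8], 0.6
[... 1696 characters left out ...]
 ([467.3, 277.9], 0.64, [0.541, -0.49]), ([410.7, 239.1], 0.52, [0.581, -0.302])]
bush_s [([357.0, 235.8], 0.92, [0.487, -0.193]), ([384.1, 226.0], 0.92, [0.581, -0.211]), ([322.6, 225.5], 0.82, [0.456, -0.092]), ([392.4, 251.7], 0.71, [0.498, -0.304]), ([467.3, 277.9], 0.64, [0.541, -0.49]), ([410.7, 239.1], 0.52, [0.581, -0.302])]
housing [([311.7, 203.2], 0.93, [0.527, 0.033])]
bore_mouth [([312.7, 183.0], 0.73, [0.552, 0.055])]
stock_tray [([386.2, 237.2], 0.83, [0.545, -0.247])]
return_tray [([384.6, 238.9], 0.43, [0.535, -0.25])]
brass_drift [([269.6, 217.6], 0.46, [0.377, 0.05])]
dropper_bottle [([232.1, 171.7], 0.63, [0.477, 0.409])]
calliper [([428.5, 299.2], 0.67, [0.417, -0.465])]
```

Run:
```python
import cv2
a=cv2.imread("pics/top0.png");cv2.imwrite("pics/topc.png",cv2.resize(a[90:310,140:540],None,fx=2,fy=2,interpolation=cv2.INTER_CUBIC))
```

```text
(no output)
```

View pics/topc.png

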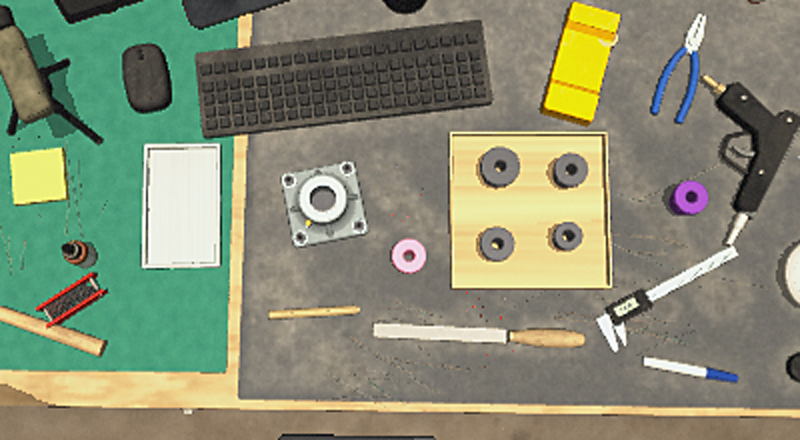

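View pics/scene0.png

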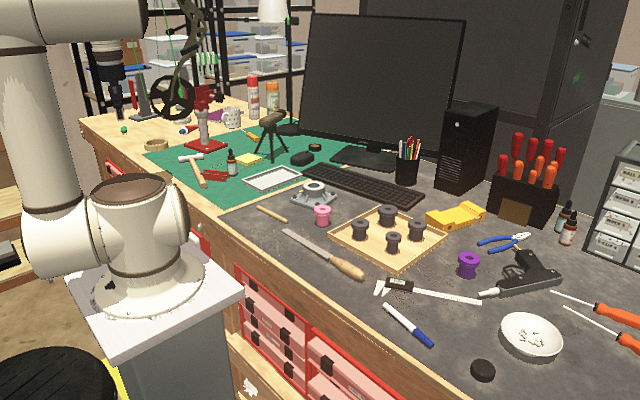

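The top crop shows the tray with four dark bushes at full-image pixels (390,173), (425,175), (388,211) and (423,208). The first looks largest and the last smallest. The look-alikes are pink at (344,218) and purple at (485,188). The empty metal tray is at (230,193) and the housing at (302,190). Next I measure the head sizes and fit the positions.

```bash
cat > fit.py <<'E'
from h import *
from scipy.optimize import minimize
th=np.linspace(0,2*np.pi,48,endpoint=False);S=8
def circ(x,y,z,r): return np.c_[x+r*np.cos(th),y+r*np.sin(th),0*th+z]
def sil(cam,x,y,z0,rs,rh,box):
    l,t,r,b=box;m=np.zeros(((b-t)*S,(r-l)*S),np.uint8)
    for (za,zb,rad) in((0,.036,rs),(.036,.05,rh)):
        p=np.r_[proj(cam,circ(x,y,z0+za,rad)),proj(cam,circ(x,y,z0+zb,rad))]
        p=((p-[l,t]+.5)*S).astype(np.float32)
        cv2.fillConvexPoly(m,cv2.convexHull(p).astype(np.int32),255)
    return cv2.resize(m,(r-l,b-t),interpolation=cv2.INTER_AREA)/255.
def fitb(cam,mask,x,y,z0=.004,fixed=None):
    v,u=np.nonzero(mask);box=(u.min()-8,v.min()-8,u.max()+9,v.max()+9)
    t=mask[box[1]:box[3],box[0]:box[2]].astype(float)
    f=lambda p:((sil(cam,p[0]/1e3,p[1]/1e3,z0,(p[2] if fixed is None else fixed)/1e3-.006,(p[2] if fixed is None else fixed)/1e3,box)-t)**2).sum()
    p0=[x*1e3,y*1e3]+([24] if fixed is None else [])
    s=minimize(f,p0,method="Nelder-Mead",options=dict(initial_simplex=np.array([p0]+[np.add(p0,4*np.eye(len(p0))[i]) for i in range(len(p0))])))
    return s.x.round(1),round(s.fun,1),t.sum()
E
python3 - <<'E'
from fit import *
for c in("top","scene"):
    im=bot.camera(c)
    for m in bot.masks_of(c,"bush_p"):
        k=m["pixels"];v,u=np.nonzero(k);x,y=at(c,(u.mean(),v.mean()),.034)[:2]
        print(c,round(m["confidence"],2),(u.mean().round(1),v.mean().round(1)),fitb(c,k,x,y), im[k].mean(0).round())
im=bot.camera("top")
for t in("housing","return_tray","stock_tray"):
    for c in("top","scene"):
        bot.camera(c)
        for m in bot.masks_of(c,t):
            v,u=np.nonzero(m["pixels"]);print(t,c,round(m["confidence"],2),m["extent"],u.mean().round(1),v.mean().round(1))
# hub ring: bright pixels around mouth -> fit ellipse-plane
g=cv2.cvtColor(im,cv2.COLOR_RGB2GRAY);b=(g>170).astype(np.uint8);b[:165]=0;b[215:]=0;b[:,:275]=0;b[:,330:]=0
n,l,s,ce=cv2.connectedComponentsWithStats(b);i=1+s[1:,4].argmax();r=(l==i).astype(np.uint8)
for cn,h in zip(*[x if j==0 else x[0] for j,x in enumerate(cv2.findContours(r,cv2.RETR_CCOMP,cv2.CHAIN_APPROX_NONE))]):
    if len(cn)<12: continue
    P=np.array([at("top",p,.054)[:2] for p in cn[:,0].astype(float)]);A=np.c_[2*P,np.ones(len(P))];q=np.linalg.lstsq(A,(P**2).sum(1),rcond=None)[0];print("ring",q[:2].round(4),np.sqrt(q[2]+q[:2]@q[:2]).round(4),h[3])
b=(g>195).astype(np.uint8);b[:155]=0;b[230:]=0;b[:,:205]=0;b[:,255:]=0
n,l,s,ce=cv2.connectedComponentsWithStats(b);i=1+s[1:,4].argmax();print("rt",s[i])
print(at("top",ce[i],.006))
v,u=np.nonzero(l==i);bx=cv2.boxPoints(cv2.minAreaRect(np.c_[u,v].astype(np.float32)));print([at("top",p,.01)[:2].round(3).tolist() for p in bx])
big=cv2.resize(np.array(im)[155:235,365:505],None,fx=5,fy=5,interpolation=cv2.INTER_CUBIC);save(big,"crop1.png")
E
```

```text
top 0.84 (np.float64(389.2), np.float64(173.3)) (array([ 597. , -204.4,   26.9]), np.float64(6.5), np.float64(310.0)) [117. 113. 110.]
top 0.83 (np.float64(483.7), np.float64(188.6)) (array([ 557.6, -473.9,   22.7]), np.float64(6.4), np.float64(252.0)) [146.  73. 168.]
top 0.68 (np.float64(344.0), np.float64(217.8)) (array([467. , -76.6,  23.8]), np.float64(6.1), np.float64(235.0)) [225. 186. 203.]
top 0.58 (np.float64(388.0), np.float64(211.9)) (array([ 485.5, -200.2,   23.6]), np.float64(4.6), np.float64(239.0)) [126. 122. 116.]
top 0.55 (np.float64(424.5), np.float64(175.3)) (array([ 593.2, -305.6,   22.6]), np.float64(4.8), np.float64(230.0)) [113. 109. 106.]
top 0.45 (np.float64(423.2), np.float64(207.7)) (array([ 499.2, -299.9,   20.4]), np.float64(5.5), np.float64(190.0)) [119. 113. 105.]
scene 0.92 (np.float64(416.2), np.float64(229.3)) (array([ 591.3, -307.6,   23.4]), np.float64(11.1), np.float64(346.0)) [110.  94.  84.]
scene 0.91 (np.float64(467.0), np.float64(263.6)) (array([ 550.3, -478.1,   22.3]), np.float64(32.2), np.float64(421.0)) [125.  68. 136.]
scene 0.79 (np.fl
[... 572 characters left out ...]
4.4] 301.6 191.9
housing scene 0.93 [289.4, 181.7, 339.7, 213.4] 312.7 195.4
return_tray top 0.74 [213.8, 163.8, 251.7, 223.2] 230.6 192.6
return_tray scene 0.86 [241.9, 164.9, 301.1, 191.6] 271.7 178.8
stock_tray top 0.91 [361.5, 158.7, 446.6, 236.0] 404.7 196.3
stock_tray scene 0.79 [325.1, 206.6, 446.4, 274.6] 387.1 242.1
stock_tray scene 0.49 [287.2, 178.8, 335.7, 210.1] 312.5 195.1
ring [0.5395 0.0426] 0.0492 -1
ring [0.49  0.075] 0.0087 0
ring [ 0.5082 -0.0061] 0.0088 0
ring [0.5466 0.0454] 0.0201 0
ring [0.571  0.0935] 0.0085 0
ring [0.5899 0.0122] 0.0084 0
rt [ 211  162   39   62 2265]
[0.54035406 0.25238998 0.006     ]
[[0.631, 0.313], [0.632, 0.202], [0.453, 0.195], [0.451, 0.304]]
```

View pics/crop1.png

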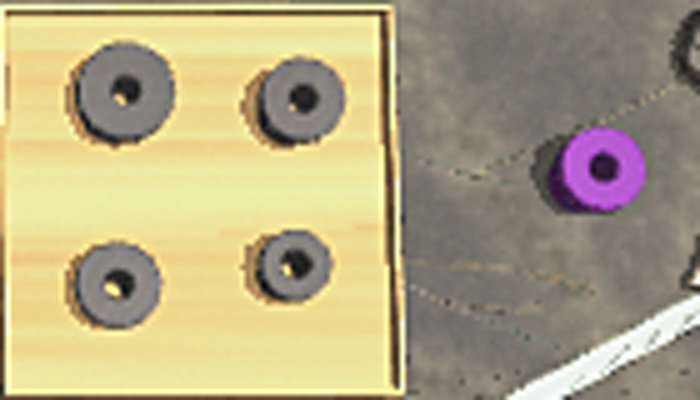

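The crop shows the head sizes clearly. Bush_s (large) is at crop (125,93), bush_r (small) at (293,266), and the two fitting ones at (302,100) and (117,286). Fits give A ≈ (0.592, -0.306) and B ≈ (0.484, -0.200), both with r ≈ 23–24 mm. The purple one at (602,168) is excluded.

```bash
cat > plan.py <<'E'
import sys
from h import *
# x y z yaw nrows -> rows (tool axes)
x,y,z,yaw,n=map(float,sys.argv[1:6]);n=int(n)
o=bot.get_obs();p=np.array(o["ee_pos"]);A=R.from_euler("xyz",o["tcp_rot"],degrees=True);B=R.from_euler("xyz",[180,0,yaw],degrees=True)
rv=(A.inv()*B).as_rotvec();d=np.array([x,y,z])-p
print("t",round(o["time"],2),"step cm",(d/n*100).round(2),"deg/row",np.rad2deg(np.linalg.norm(rv))/n, "op",o["opening"])
for i in range(n):
    C=A*R.from_rotvec(rv*i/n);s=C.inv().apply(d/n)*100
    print("["+",".join("%g"%round(v,2) for v in s)+","+",".join("%g"%round(v,3) for v in rv/n)+"]",end=",\n" if i%5==4 else ",")
E
python3 plan.py 0.592 -0.306 0.231 0.01 27
```

```text
t 2.05 step cm [ 1.58 -3.07 -0.  ] deg/row 6.013028557170149 op 0.0852858290883416
[-2.43,-2.45,0,0,-0,0.105],[-2.68,-2.18,0,0,-0,0.105],[-2.89,-1.89,0,0,-0,0.105],[-3.07,-1.58,0,0,-0,0.105],[-3.22,-1.25,0,0,-0,0.105],
[-3.33,-0.9,0,0,-0,0.105],[-3.41,-0.55,0,0,-0,0.105],[-3.45,-0.19,0,0,-0,0.105],[-3.45,0.17,0,0,-0,0.105],[-3.41,0.53,0,0,-0,0.105],
[-3.34,0.89,0,0,-0,0.105],[-3.23,1.23,0,0,-0,0.105],[-3.08,1.56,0,0,-0,0.105],[-2.9,1.88,0,0,-0,0.105],[-2.69,2.17,0,0,-0,0.105],
[-2.44,2.44,0,0,-0,0.105],[-2.18,2.68,0,0,-0,0.105],[-1.88,2.9,0,0,-0,0.105],[-1.57,3.08,0,0,-0,0.105],[-1.24,3.23,0,0,-0,0.105],
[-0.89,3.34,0,0,-0,0.105],[-0.54,3.41,0,0,-0,0.105],[-0.18,3.45,0,0,-0,0.105],[0.18,3.45,0,0,-0,0.105],[0.55,3.41,0,0,-0,0.105],
[0.9,3.34,0,0,-0,0.105],[1.24,3.22,0,0,-0,0.105],
```

```bash
python3 -m pendant '[[[-2.43,-2.45,0,0,0,0.105,100],[-2.68,-2.18,0,0,0,0.105,100],[-2.89,-1.89,0,0,0,0.105,100],[-3.07,-1.58,0,0,0,0.105,100],[-3.22,-1.25,0,0,0,0.105,100]]]' 60
python3 -m pendant '[[[-3.33,-0.9,0,0,0,0.105,100],[-3.41,-0.55,0,0,0,0.105,100],[-3.45,-0.19,0,0,0,0.105,100],[-3.45,0.17,0,0,0,0.105,100],[-3.41,0.53,0,0,0,0.105,100]]]'
python3 -m pendant '[[[-3.34,0.89,0,0,0,0.105,100],[-3.23,1.23,0,0,0,0.105,100],[-3.08,1.56,0,0,0,0.105,100],[-2.9,1.88,0,0,0,0.105,100],[-2.69,2.17,0,0,0,0.105,100]]]'
python3 plan.py 0.592 -0.306 0.231 0.01 12
```

```text
time: 2.47
ee_pos: [0.2444, 0.3693, 0.2282]
tcp_rot: [-179.8, 0.0, 131.7]
wrist_force: [1.5, 0.5, -0.5]
opening: 0.0852
time: 2.88
ee_pos: [0.3212, 0.2064, 0.2288]
tcp_rot: [180.0, 0.0, 100.2]
wrist_force: [1.1, 1.5, 1.1]
opening: 0.0858
time: 3.3
ee_pos: [0.3942, 0.0405, 0.2304]
tcp_rot: [179.7, -0.2, 68.6]
wrist_force: [0.6, -0.3, -0.4]
opening: 0.0853
t 3.3 step cm [ 1.65 -2.89  0.01] deg/row 5.714578465318166 op 0.08530848355386766
[-2.09,2.59,0,0,-0,0.1],[-1.82,2.78,0,0,-0,0.1],[-1.53,2.95,0,0,-0,0.1],[-1.23,3.09,0,0,-0,0.1],[-0.92,3.2,0,0,-0,0.1],
[-0.59,3.27,0,0,-0,0.1],[-0.27,3.31,0,0,-0,0.1],[0.07,3.32,-0,0,-0,0.1],[0.4,3.3,-0,0,-0,0.1],[0.72,3.25,-0,0,-0,0.1],
[1.04,3.16,-0,0,-0,0.1],[1.35,3.04,-0,0,-0,0.1],
```

```bash
python3 -m pendant '[[[-2.09,2.59,0,0,0,0.1,100],[-1.82,2.78,0,0,0,0.1,100],[-1.53,2.95,0,0,0,0.1,100],[-1.23,3.09,0,0,0,0.1,100],[-0.92,3.2,0,0,0,0.1,100]]]'
python3 -m pendant '[[[-0.59,3.27,0,0,0,0.1,100],[-0.27,3.31,0,0,0,0.1,100],[0.07,3.32,0,0,0,0.1,100],[0.4,3.3,0,0,0,0.1,100],[0.72,3.25,0,0,0,0.1,100]]]'
python3 -m pendant '[[[1.04,3.16,0,0,0,0.1,100],[1.35,3.04,0,0,0,0.1,100],[0,0,0,0,0,0,100]]]'
python3 plan.py 0.592 -0.306 0.09 0.01 6
```

```text
time: 3.72
ee_pos: [0.4767, -0.1147, 0.2322]
tcp_rot: [179.7, -0.5, 38.3]
wrist_force: [0.5, 0.3, -0.5]
opening: 0.0855
time: 4.13
ee_pos: [0.5554, -0.2715, 0.2328]
tcp_rot: [179.9, -0.6, 8.1]
wrist_force: [0.8, 0.6, -0.3]
opening: 0.0852
time: 4.38
ee_pos: [0.5869, -0.3393, 0.2288]
tcp_rot: [-179.9, -0.5, -4.5]
wrist_force: [0.7, -0.3, -0.3]
opening: 0.0851
t 4.38 step cm [ 0.09  0.56 -2.31] deg/row 0.763391163625753 op 0.0850848311571857
[0.02,-0.56,2.31,-0,-0.001,-0.013],[0.03,-0.56,2.31,-0,-0.001,-0.013],[0.04,-0.56,2.31,-0,-0.001,-0.013],[0.05,-0.56,2.31,-0,-0.001,-0.013],[0.06,-0.56,2.31,-0,-0.001,-0.013],
[0.08,-0.56,2.31,-0,-0.001,-0.013],
```

```bash
python3 -m pendant '[[[0.05,-0.56,2.3,0,-0.001,-0.013,100],[0.05,-0.56,2.3,0,-0.001,-0.013,100],[0.05,-0.56,2.3,0,-0.001,-0.013,100],[0.05,-0.56,2.3,0,-0.001,-0.013,100],[0.05,-0.56,2.3,0,-0.001,-0.013,100]]]'
python3 -m pendant '[[[0,0,0,0,0,0,100],[0,0,0,0,0,0,100]]]'
python3 plan.py 0.592 -0.306 0.03 0.01 4
```

```text
time: 4.8
ee_pos: [0.5939, -0.3159, 0.112]
tcp_rot: [179.9, -0.5, -1.0]
wrist_force: [-0.3, 0.3, -0.0]
opening: 0.0856
time: 4.97
ee_pos: [0.5918, -0.3136, 0.1068]
tcp_rot: [-179.9, -0.1, -0.9]
wrist_force: [0.5, 0.3, 1.8]
opening: 0.0851
t 4.97 step cm [ 0.    0.19 -1.92] deg/row 0.22072246883254362 op 0.08508273247350949
[-0,-0.18,1.92,-0.001,-0,-0.004],[0,-0.19,1.92,-0.001,-0,-0.004],[0,-0.19,1.92,-0.001,-0,-0.004],[0,-0.19,1.92,-0.001,-0,-0.004],
```

```bash
python3 -m pendant '[[[0,-0.38,1.9,-0.001,0,-0.008,100],[0,-0.38,1.9,-0.001,0,-0.008,100],[0,0,1.9,0,0,0,100],[0,0,1.5,0,0,0,100],[0,0,0,0,0,0,100]]]'
python3 plan.py 0.592 -0.306 0.03 0.01 1
python3 - <<'E'
from h import *
save(cv2.resize(np.array(bot.camera("scene"))[160:285,320:480],None,fx=5,fy=4.8,interpolation=cv2.INTER_CUBIC),"a1.png")
E
```

```text
time: 5.38
ee_pos: [0.5955, -0.3084, 0.0424]
tcp_rot: [179.7, -0.6, 0.0]
wrist_force: [0.4, 0.3, -0.5]
opening: 0.0854
t 5.38 step cm [-0.35  0.24 -1.24] deg/row 0.6878782678887579 op 0.08538353212631239
[-0.36,-0.24,1.24,0.005,-0.011,0],
```

View pics/a1.png

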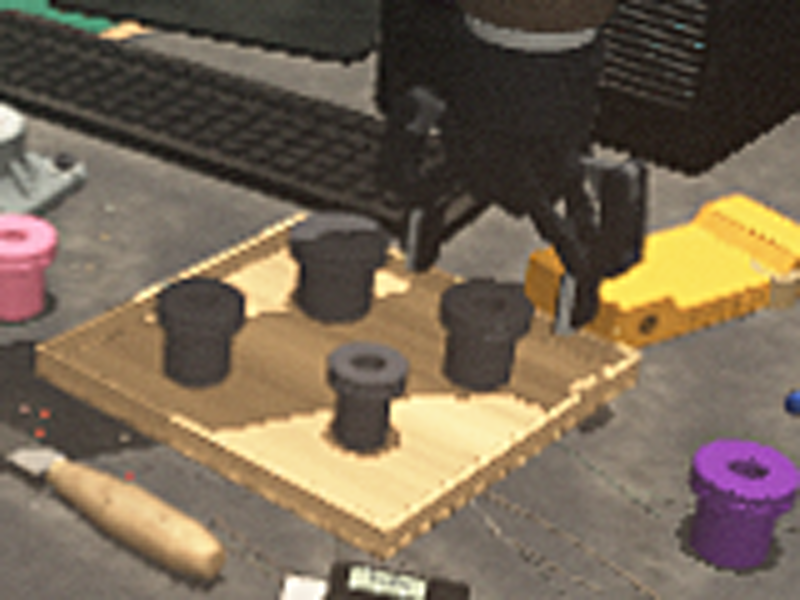

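The fingers straddle bush A: left pad at crop (425,240), right pad at (570,300), head at (487,305). Now I descend and make the first centring close.

```bash
python3 -m pendant '[[[-0.35,-0.24,1.2,0.005,-0.011,0,100],[0,0,0,0,0,0,100]]]'
python3 -m pendant '[[[0,0,0,0,0,0,30],[0,0,0,0,0,0,30],[0,0,0,0,0,0,30],[0,0,0,0,0,0,30],[0,0,0,0,0,0,30]]]' 20
python3 plan.py 0.592 -0.306 0.03 0.01 1
```

```text
time: 5.6
ee_pos: [0.5938, -0.3073, 0.0355]
tcp_rot: [179.9, -0.3, -0.0]
wrist_force: [-0.6, 0.6, -1.3]
opening: 0.0851
time: 6.02
ee_pos: [0.5952, -0.3083, 0.0392]
tcp_rot: [179.7, -0.5, -0.0]
wrist_force: [0.9, -0.3, -4.1]
opening: 0.0472
t 6.02 step cm [-0.32  0.23 -0.92] deg/row 0.5455574455400307 op 0.047179615608668624
[-0.33,-0.24,0.92,0.005,-0.008,-0.001],
```

```bash
python3 -m pendant '[[[0,0,0,0,0,0,85],[0,0,0,0,0,0,85],[0,0,0,0,0,0,85]]]'
python3 plan.py 0.592 -0.308 0.036 90 15
```

```text
time: 6.27
ee_pos: [0.5954, -0.3084, 0.0396]
tcp_rot: [179.7, -0.5, -0.0]
wrist_force: [0.3, 1.2, 0.4]
opening: 0.0727
t 6.27 step cm [-0.02  0.   -0.02] deg/row 6.003388302636153 op 0.07265241856158493
[-0.02,-0,0.02,0.001,-0,-0.105],[-0.02,-0.01,0.02,0.001,-0,-0.105],[-0.02,-0.01,0.02,0.001,-0,-0.105],[-0.02,-0.01,0.02,0.001,-0,-0.105],[-0.02,-0.01,0.02,0.001,-0,-0.105],
[-0.02,-0.01,0.02,0.001,-0,-0.105],[-0.02,-0.02,0.02,0.001,-0,-0.105],[-0.01,-0.02,0.02,0.001,-0,-0.105],[-0.01,-0.02,0.02,0.001,-0,-0.105],[-0.01,-0.02,0.02,0.001,-0,-0.105],
[-0.01,-0.02,0.02,0.001,-0,-0.105],[-0.01,-0.02,0.02,0.001,-0,-0.105],[-0,-0.02,0.02,0.001,-0,-0.105],[-0,-0.02,0.02,0.001,-0,-0.105],[0,-0.02,0.02,0.001,-0,-0.105],
```

```bash
python3 -m pendant '[[[0,0,0,0,0,-0.105,85],[0,0,0,0,0,-0.105,85],[0,0,0,0,0,-0.105,85],[0,0,0,0,0,-0.105,85],[0,0,0,0,0,-0.105,85]]]'
python3 -m pendant '[[[0,0,0,0,0,-0.105,85],[0,0,0,0,0,-0.105,85],[0,0,0,0,0,-0.105,85],[0,0,0,0,0,-0.105,85],[0,0,0,0,0,-0.105,85]]]'
python3 -m pendant '[[[0,0,0,0,0,-0.105,85],[0,0,0,0,0,-0.105,85],[0,0,0,0,0,-0.105,85],[0,0,0,0,0,-0.105,85],[0,0,0,0,0,0,85]]]'
python3 plan.py 0.592 -0.3084 0.031 90 1
```

```text
time: 6.68
ee_pos: [0.5957, -0.3087, 0.0404]
tcp_rot: [179.4, -0.3, 31.1]
wrist_force: [-0.5, -0.0, -0.7]
opening: 0.0725
time: 7.1
ee_pos: [0.596, -0.3089, 0.0411]
tcp_rot: [179.3, 0.0, 62.8]
wrist_force: [-0.7, -0.1, -0.6]
opening: 0.0724
time: 7.52
ee_pos: [0.5963, -0.3092, 0.0418]
tcp_rot: [179.3, 0.4, 88.4]
wrist_force: [-0.4, -0.7, 1.1]
opening: 0.0723
t 7.52 step cm [-0.43  0.08 -1.08] deg/row 1.82196670445445 op 0.07234465499827795
[0.07,-0.45,1.07,0.012,0.007,-0.029],
```

```bash
python3 -m pendant '[[[0.07,-0.4,0.9,0.012,0.007,-0.029,85],[0,0,0.2,0,0,0,85]]]'
python3 plan.py 0.592 -0.3084 0.031 90 1
```

```text
time: 7.68
ee_pos: [0.5928, -0.3086, 0.0314]
tcp_rot: [179.9, 0.0, 89.7]
wrist_force: [-1.0, -0.4, 0.1]
opening: 0.0726
t 7.68 step cm [-0.08  0.02 -0.04] deg/row 0.2675729756277976 op 0.07260683594753153
[0.02,-0.08,0.04,0.001,0,-0.005],
```

```bash
python3 -m pendant '[[[0,0,0.05,0,0,0,20],[0,0,0,0,0,0,20],[0,0,0,0,0,0,20],[0,0,0,0,0,0,20],[0,0,0,0,0,0,20]]]' 60
python3 -m pendant '[[[0,0,-1,0,0,0,20],[0,0,-2,0,0,0,20],[0,0,-3,0,0,0,20],[0,0,-3,0,0,0,20],[0,0,-2,0,0,0,20]]]'
for i in 1 2; do python3 -m pendant '[[[0,0,0,0,0,0,20],[0,0,0,0,0,0,20],[0,0,0,0,0,0,20]]]'; done
python3 - <<'E'
from h import *
from fit import *
f=[]
for i in range(6):
    im=bot.camera("scene" if i%2 else "top");f.append(bot.get_obs()["wrist_force"])
f=np.array(f);print(f.round(2),f.mean(0).round(2),bot.get_obs()["ee_pos"],bot.get_obs()["joint_efforts"].round(2),bot.get_obs()["time"])
save(cv2.resize(np.array(im)[120:285,320:520],None,fx=4,fy=3.6,interpolation=cv2.INTER_CUBIC),"a2.png")
E
```

```text
time: 8.1
ee_pos: [0.5932, -0.3087, 0.0313]
tcp_rot: [179.9, 0.1, 89.1]
wrist_force: [0.6, -0.5, -1.0]
opening: 0.0464
time: 8.52
ee_pos: [0.5892, -0.3065, 0.1391]
tcp_rot: [-179.4, -0.3, 89.0]
wrist_force: [1.2, -1.2, -3.8]
opening: 0.0463
time: 8.77
ee_pos: [0.5909, -0.3073, 0.1448]
tcp_rot: [-179.8, -0.1, 89.0]
wrist_force: [0.1, -0.1, -2.7]
opening: 0.046
time: 9.02
ee_pos: [0.5896, -0.3067, 0.1405]
tcp_rot: [-179.5, -0.2, 88.9]
wrist_force: [0.1, 0.4, -3.6]
opening: 0.0459
[[ 0.71 -0.51 -4.26]
 [-0.25  0.15 -2.7 ]
 [-0.36 -0.08 -3.44]
 [ 0.01  0.38 -3.55]
 [ 0.66 -0.84 -3.03]
 [ 1.27 -1.05 -3.48]] [ 0.34 -0.33 -3.41] [ 0.59006029 -0.30689629  0.14181628] [-0.000e+00 -7.144e+01  4.848e+01  1.000e-01  1.000e-02  0.000e+00] 9.3167
```

View pics/a2.png

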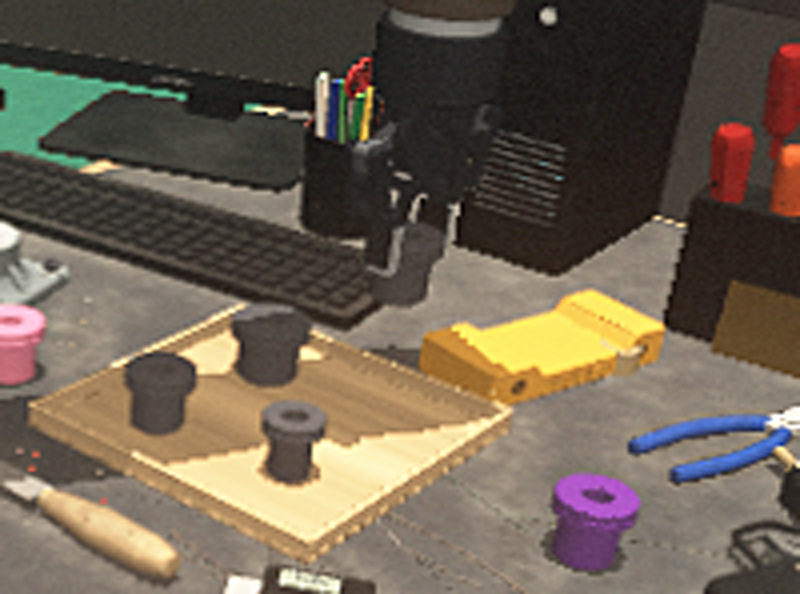

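Run:
```python
from h import *
a=np.array(bot.camera("scene"));b=np.array(bot.camera("top"))
p=proj("scene",[[.590,-.307,.116],[.590,-.307,.166]]);q=proj("top",[[.590,-.307,.116],[.590,-.307,.166]])
print(p.round(1),q.round(1))
def cr(im,c,P):
    u,v=P.mean(0).astype(int);k=cv2.resize(im[v-28:v+28,u-28:u+28],None,fx=7,fy=7,interpolation=cv2.INTER_CUBIC).astype(float)
    k=np.clip(k*1.8,0,255).astype(np.uint8)
    for w in P: cv2.circle(k,tuple(int((w[i]-(u,v)[i]+28.5)*7) for i in(0,1)),3,(255,0,0),-1)
    return k
save(np.hstack([cr(a,"scene",p),cr(b,"top",q)]),"a3.png")
```

```text
[[419.6 201.7]
 [422.1 183.9]] [[430.6 170.6]
 [434.8 166.3]]
```

View pics/a3.png

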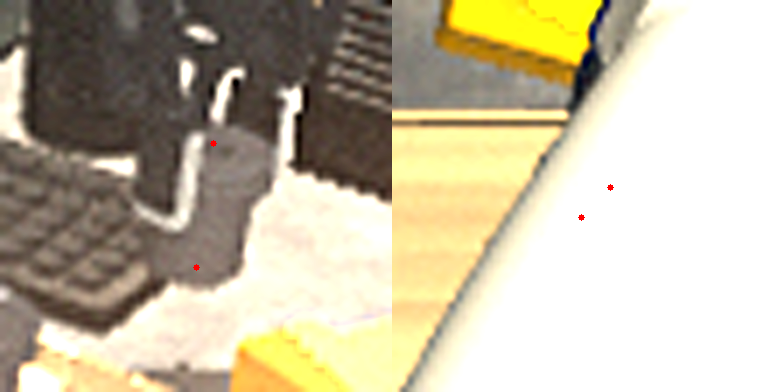

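The held bush is upright: its shank edge is parallel to the projected axis, and the head edge at crop (272,165) matches the prediction. The load is about 3.4 N, so this is probably the steel one. I set it back, then lift the other.

```bash
python3 -m pendant '[[[0,0.1,2.5,0,0,0,20],[0,0.1,2.5,0,0,0,20],[0,0,2,0,0,0,20],[0,0,1.5,0,0,0,20],[0,0,0.6,0,0,0,20]]]'
python3 -m pendant '[[[0,0,0,0,0,0,20]]]'
python3 plan.py 0.592 -0.308 0.032 90 1
```

```text
time: 9.83
ee_pos: [0.5936, -0.3077, 0.0517]
tcp_rot: [180.0, 0.0, 88.9]
wrist_force: [-0.1, -0.8, -4.2]
opening: 0.0463
time: 9.92
ee_pos: [0.5929, -0.3074, 0.0501]
tcp_rot: [-179.9, -0.1, 88.9]
wrist_force: [-1.0, -0.8, -3.8]
opening: 0.046
t 9.92 step cm [-0.09 -0.06 -1.81] deg/row 1.0649040097497127 op 0.04601750406914717
[-0.07,-0.09,1.81,-0.002,-0.001,-0.018],
```

```bash
python3 -m pendant '[[[0,0,0.8,0,0,0,20],[0,0,0.5,0,0,0,20],[0,0,0.3,0,0,0,20],[0,0,0.2,0,0,0,20]]]'
python3 -m pendant '[[[0,0,0.15,0,0,0,20],[0,0,0.1,0,0,0,20]]]'
```

```text
time: 10.25
ee_pos: [0.5942, -0.308, 0.0339]
tcp_rot: [179.9, 0.0, 88.9]
wrist_force: [-0.1, -0.4, -3.2]
opening: 0.0456
time: 10.42
ee_pos: [0.5946, -0.3082, 0.0319]
tcp_rot: [179.9, 0.1, 88.9]
wrist_force: [0.6, -0.1, -3.5]
opening: 0.0461
```

```bash
python3 -m pendant '[[[0,0,0.1,0,0,0,20],[0,0,0.1,0,0,0,20]]]'
python3 -m pendant '[[[0,0,0,0,0,0,90],[0,0,0,0,0,0,90],[0,0,0,0,0,0,90],[0,0,0,0,0,0,90]]]'
python3 -m pendant '[[[0,0,-2,0,0,0,100],[0,0,-3,0,0,0,100],[0,0,-2,0,0,0,100]]]'
python3 plan.py 0.484 -0.2005 0.10 0.01 15
```

```text
time: 10.58
ee_pos: [0.5949, -0.3085, 0.0312]
tcp_rot: [179.8, 0.1, 88.9]
wrist_force: [-5.0, 2.0, 8.0]
opening: 0.046
time: 10.92
ee_pos: [0.5961, -0.3091, 0.0334]
tcp_rot: [179.6, 0.2, 88.9]
wrist_force: [-0.6, -0.7, 0.7]
opening: 0.0768
time: 11.17
ee_pos: [0.5934, -0.3076, 0.0998]
tcp_rot: [-180.0, -0.0, 88.9]
wrist_force: [1.0, -1.1, 0.9]
opening: 0.0852
t 11.17 step cm [-0.73  0.71  0.  ] deg/row 5.92910172008182 op 0.08524269999434467
[0.7,-0.74,-0,-0,0,0.103],[0.62,-0.81,-0,-0,0,0.103],[0.53,-0.87,-0,-0,0,0.103],[0.44,-0.92,-0,-0,0,0.103],[0.34,-0.96,-0,-0,0,0.103],
[0.24,-0.99,-0,-0,0,0.103],[0.14,-1.01,-0,-0,0,0.103],[0.03,-1.02,-0,-0,0,0.103],[-0.07,-1.02,-0,-0,0,0.103],[-0.18,-1.01,-0,-0,0,0.103],
[-0.28,-0.98,-0,-0,0,0.103],[-0.38,-0.95,-0,-0,0,0.103],[-0.48,-0.9,-0,-0,0,0.103],[-0.57,-0.85,-0,-0,0,0.103],[-0.65,-0.79,-0,-0,0,0.103],
```

```bash
python3 -m pendant '[[[2.6,-2.65,0,0,0,0,100],[2.6,-2.65,0,0,0,0,100],[2.6,-2.65,0,0,0,0,100],[2.6,-2.65,0,0,0,0,100],[0,0,0,0,0,0,100]]]'
python3 plan.py 0.485 -0.202 0.031 90 4
```

```text
time: 11.58
ee_pos: [0.4896, -0.201, 0.1022]
tcp_rot: [179.6, 0.2, 88.8]
wrist_force: [-0.2, 0.5, -0.7]
opening: 0.0857
t 11.58 step cm [-0.11 -0.03 -1.78] deg/row 0.31305983019911277 op 0.0856782394550792
[-0.02,-0.13,1.78,0.002,0.001,-0.005],[-0.02,-0.12,1.78,0.002,0.001,-0.005],[-0.02,-0.12,1.78,0.002,0.001,-0.005],[-0.02,-0.12,1.78,0.002,0.001,-0.005],
```

```bash
python3 -m pendant '[[[0,-0.2,1.8,0.002,0.001,-0.01,100],[0,-0.2,1.8,0.002,0.001,-0.01,100],[0,-0.1,1.7,0.002,0.001,0,100],[0,0,1.0,0,0,0,100],[0,0,0,0,0,0,100]]]'
python3 plan.py 0.485 -0.202 0.031 90 1
```

```text
time: 12.0
ee_pos: [0.4848, -0.1995, 0.0405]
tcp_rot: [179.5, 0.2, 90.2]
wrist_force: [-0.7, 0.1, -1.1]
opening: 0.0855
t 12.0 step cm [ 0.02 -0.25 -0.95] deg/row 0.5038801724397158 op 0.08549473189078699
[-0.25,0.01,0.96,0.008,0.003,0.003],
```

```bash
python3 -m pendant '[[[-0.25,0,0.8,0.008,0.003,0.003,100],[0,0,0.2,0,0,0,100]]]'
python3 -m pendant '[[[0,0,0.05,0,0,0,20],[0,0,0,0,0,0,20],[0,0,0,0,0,0,20],[0,0,0,0,0,0,20],[0,0,0,0,0,0,20]]]' 60
python3 -m pendant '[[[0,0,-1,0,0,0,20],[0,0,-2,0,0,0,20],[0,0,-3,0,0,0,20],[0,0,-3,0,0,0,20],[0,0,-2,0,0,0,20]]]'
for i in 1 2; do python3 -m pendant '[[[0,0,0,0,0,0,20],[0,0,0,0,0,0,20],[0,0,0,0,0,0,20]]]'; done
python3 - <<'E'
from h import *
f=[]
for i in range(6):
    im=bot.camera("scene");f.append(bot.get_obs()["wrist_force"])
f=np.array(f);print(f.mean(0).round(2),f.std(0),bot.get_obs()["time"])
E
python3 plan.py 0.542 0.2535 0.14 90 13
```

```text
time: 12.17
ee_pos: [0.4854, -0.2024, 0.0311]
tcp_rot: [180.0, -0.0, 90.0]
wrist_force: [-0.4, 1.2, -0.1]
opening: 0.0854
time: 12.58
ee_pos: [0.487, -0.2034, 0.0323]
tcp_rot: [179.9, 0.0, 89.9]
wrist_force: [-0.8, 0.1, -1.6]
opening: 0.046
time: 13.0
ee_pos: [0.4834, -0.2019, 0.1434]
tcp_rot: [-179.6, -0.2, 89.9]
wrist_force: [0.6, -1.5, -1.4]
opening: 0.0464
time: 13.25
ee_pos: [0.4854, -0.2027, 0.15]
tcp_rot: [179.9, 0.0, 89.9]
wrist_force: [-0.2, 0.1, -1.9]
opening: 0.0459
time: 13.5
ee_pos: [0.4843, -0.2022, 0.1473]
tcp_rot: [-179.9, -0.1, 89.9]
wrist_force: [-0.3, -0.3, -0.9]
opening: 0.0461
[ 0.5  -0.13 -1.4 ] [0.41773209 0.71142616 0.69939969] 13.8
t 13.8 step cm [ 0.44  3.51 -0.06] deg/row 0.006228519142810922 op 0.04599913589198507
[3.51,0.44,0.06,-0,-0,-0],[3.51,0.44,0.06,-0,-0,-0],[3.51,0.44,0.06,-0,-0,-0],[3.51,0.44,0.06,-0,-0,-0],[3.51,0.44,0.06,-0,-0,-0],
[3.51,0.44,0.06,-0,-0,-0],[3.51,0.44,0.06,-0,-0,-0],[3.51,0.44,0.06,-0,-0,-0],[3.51,0.44,0.06,-0,-0,-0],[3.51,0.44,0.06,-0,-0,-0],
[3.51,0.44,0.06,-0,-0,-0],[3.51,0.44,0.06,-0,-0,-0],[3.51,0.44,0.06,-0,-0,-0],
```

The second bush reads 1.4 N against 3.4 N for the first. B (tray pixel 388,211) is the lighter, so it goes to the oblong tray.

```bash
python3 -m pendant '[[[3.5,0.44,0.06,0,0,0,20],[3.5,0.44,0.06,0,0,0,20],[3.5,0.44,0.06,0,0,0,20],[3.5,0.44,0.06,0,0,0,20],[3.5,0.44,0.06,0,0,0,20]]]'
python3 -m pendant '[[[3.5,0.44,0.06,0,0,0,20],[3.5,0.44,0.06,0,0,0,20],[3.5,0.44,0.06,0,0,0,20],[3.5,0.44,0.06,0,0,0,20],[3.5,0.44,0.06,0,0,0,20]]]'
python3 -m pendant '[[[3,0.44,0.06,0,0,0,20],[2,0.4,0,0,0,0,20],[0,0,0,0,0,0,20],[0,0,0,0,0,0,20]]]'
python3 plan.py 0.542 0.2535 0.045 90 5
```

```text
time: 14.22
ee_pos: [0.5075, -0.0277, 0.1447]
tcp_rot: [180.0, 0.1, 89.3]
wrist_force: [0.5, 0.1, -1.3]
opening: 0.046
time: 14.63
ee_pos: [0.5315, 0.1559, 0.1422]
tcp_rot: [179.9, 0.1, 89.2]
wrist_force: [0.9, -1.0, -1.2]
opening: 0.0462
time: 14.97
ee_pos: [0.5403, 0.2157, 0.1404]
tcp_rot: [179.9, -0.0, 89.7]
wrist_force: [-0.7, -0.8, -1.4]
opening: 0.0461
t 14.97 step cm [ 0.03  0.76 -1.91] deg/row 0.06907602480679212 op 0.04611520372909031
[0.76,0.03,1.91,0,-0,-0.001],[0.76,0.03,1.91,0,-0,-0.001],[0.76,0.03,1.91,0,-0,-0.001],[0.76,0.03,1.91,0,-0,-0.001],[0.76,0.03,1.91,0,-0,-0.001],
```

```bash
python3 -m pendant '[[[1.3,0.05,0.5,0,0,0,20],[1.3,0.05,1.9,0,0,0,20],[1.0,0,1.9,0,0,0,20],[0.2,0,1.9,0,0,0,20],[0,0,1.5,0,0,0,20]]]'
python3 -m pendant '[[[0,0,0.7,0,0,0,20],[0,0,0,0,0,0,20]]]'
python3 plan.py 0.542 0.2535 0.0325 90 1
python3 - <<'E'
from h import *
save(np.hstack([cv2.resize(np.array(bot.camera("scene"))[120:220,225:325],None,fx=4,fy=4,interpolation=cv2.INTER_CUBIC),cv2.resize(np.array(bot.camera("top"))[140:240,180:280],None,fx=4,fy=4,interpolation=cv2.INTER_CUBIC)]),"b1.png")
E
```

```text
time: 15.38
ee_pos: [0.5443, 0.2548, 0.0642]
tcp_rot: [179.5, -0.2, 89.4]
wrist_force: [0.8, 0.5, -1.4]
opening: 0.0462
time: 15.55
ee_pos: [0.5426, 0.2536, 0.0529]
tcp_rot: [179.7, -0.1, 89.3]
wrist_force: [-0.3, -0.2, -1.4]
opening: 0.0457
t 15.55 step cm [-0.06 -0.01 -2.04] deg/row 0.7379867836299896 op 0.045663681003612094
[-0.01,-0.07,2.04,0.004,-0.001,-0.012],
```

View pics/b1.png

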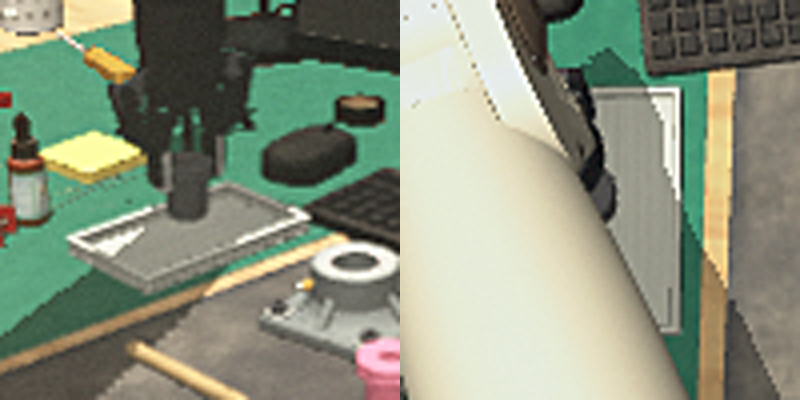

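The bush hangs upright over the middle of the metal tray (scene crop 190,185, tray about 190,235). Lowering.

```bash
python3 -m pendant '[[[0,0,0.9,0.004,0,-0.012,20],[0,0,0.5,0,0,0,20],[0,0,0.3,0,0,0,20],[0,0,0.2,0,0,0,20],[0,0,0.15,0,0,0,20]]]'
python3 -m pendant '[[[0,0,0.1,0,0,0,20],[0,0,0,0,0,0,20]]]'
```

```text
time: 16.07
ee_pos: [0.5459, 0.2539, 0.0367]
tcp_rot: [179.6, -0.3, 90.0]
wrist_force: [-0.0, 1.0, -1.7]
opening: 0.0458
time: 16.23
ee_pos: [0.5459, 0.2539, 0.0355]
tcp_rot: [179.6, -0.3, 90.0]
wrist_force: [0.2, 0.8, -0.8]
opening: 0.0458
```

```bash
python3 -m pendant '[[[0,0,0.2,0,0,0,20],[0,0,0.1,0,0,0,20]]]'
python3 -m pendant '[[[0,0,0.15,0,0,0,20],[0,0,0.1,0,0,0,20]]]'
```

```text
time: 16.4
ee_pos: [0.5461, 0.2541, 0.0328]
tcp_rot: [179.5, -0.3, 90.0]
wrist_force: [-0.7, -0.5, -2.5]
opening: 0.0459
time: 16.57
ee_pos: [0.5463, 0.2544, 0.0317]
tcp_rot: [179.5, -0.3, 90.0]
wrist_force: [-5.9, -1.6, 12.4]
opening: 0.046
```

Contact. Release and rise.

```bash
python3 -m pendant '[[[0,0,0,0,0,0,80],[0,0,0,0,0,0,90],[0,0,0,0,0,0,90],[0,0,0,0,0,0,90]]]'
python3 -m pendant '[[[0,0,-2,0,0,0,100],[0,0,-3,0,0,0,100],[0,0,-3,0,0,0,100],[-1,0,-2,0,0,0,100]]]'
python3 plan.py 0.5932 -0.3085 0.13 0.01 20
```

```text
time: 16.9
ee_pos: [0.5469, 0.2548, 0.0326]
tcp_rot: [179.4, -0.4, 90.0]
wrist_force: [-0.1, -0.4, -0.5]
opening: 0.0765
time: 17.23
ee_pos: [0.5427, 0.2436, 0.129]
tcp_rot: [179.9, -0.1, 90.1]
wrist_force: [0.8, 0.6, 0.2]
opening: 0.0854
t 17.23 step cm [ 0.25 -2.76  0.01] deg/row 4.502318747498614 op 0.0853595266539253
[-2.76,0.25,-0.01,-0,-0,0.079],[-2.73,0.47,-0.01,-0,-0,0.079],[-2.69,0.68,-0.01,-0,-0,0.079],[-2.63,0.89,-0.01,-0,-0,0.079],[-2.55,1.09,-0.01,-0,-0,0.079],
[-2.45,1.29,-0.01,-0,-0,0.079],[-2.35,1.48,-0.01,-0,-0,0.079],[-2.22,1.66,-0.01,-0,-0,0.079],[-2.09,1.83,-0.01,-0,-0,0.079],[-1.94,1.98,-0.01,-0,-0,0.079],
[-1.77,2.13,-0.01,-0,-0,0.079],[-1.6,2.26,-0.01,-0,-0,0.079],[-1.42,2.38,-0.01,-0,-0,0.079],[-1.23,2.49,-0.01,-0,-0,0.079],[-1.03,2.57,-0.01,-0,-0,0.079],
[-0.82,2.65,-0.01,-0,-0,0.079],[-0.61,2.7,-0.01,-0,-0,0.079],[-0.4,2.74,-0.01,-0,-0,0.079],[-0.18,2.77,-0.01,-0,-0,0.079],[0.03,2.77,-0.01,-0,-0,0.079],
```

```bash
python3 -m pendant '[[[-3.7,0.35,0,0,0,0,100],[-3.7,0.35,0,0,0,0,100],[-3.7,0.35,0,0,0,0,100],[-3.7,0.35,0,0,0,0,100],[-3.7,0.35,0,0,0,0,100]]]'
python3 -m pendant '[[[-3.7,0.35,0,0,0,0,100],[-3.7,0.35,0,0,0,0,100],[-3.7,0.35,0,0,0,0,100],[-3.7,0.35,0,0,0,0,100],[-3.7,0.35,0,0,0,0,100]]]'
python3 -m pendant '[[[-3.7,0.35,0,0,0,0,100],[-3.7,0.35,0,0,0,0,100],[-3.7,0.35,0,0,0,0,100],[-3.7,0.35,0,0,0,0,100],[-2,0.35,0,0,0,0,100]]]'
python3 -m pendant '[[[0,0,0,0,0,0,100]]]'
python3 plan.py 0.595 -0.3085 0.0315 90 5
python3 - <<'E'
from fit import *
for c in("top","scene"):
    im=np.array(bot.camera(c))
    for m in bot.masks_of(c,"bush_q"):
        k=m["pixels"];v,u=np.nonzero(k);x,y=at(c,(u.mean(),v.mean()),.034)[:2]
        print(c,round(m["confidence"],2),(u.mean().round(1),v.mean().round(1)),fitb(c,k,x,y,fixed=24), im[k].mean(0).round())
    print([(m["uv"],m["confidence"],at(c,m["uv"],.054)[:2].round(4)) for m in bot.mark_of(c,"bore_mouth")])
    g=cv2.cvtColor(im,cv2.COLOR_RGB2GRAY);uv=proj(c,[.5466,.0454,.054])[0].round().astype(int);print(uv)
    big=cv2.resize(im[uv[1]-25:uv[1]+25,uv[0]-25:uv[0]+25],None,fx=8,fy=8,interpolation=cv2.INTER_CUBIC)
    save(big,"h_%s.png"%c)
a=cv2.imread("pics/h_top.png");b=cv2.imread("pics/h_scene.png");cv2.imwrite("pics/hh.png",np.hstack([a,b]))
E
```

```text
time: 17.65
ee_pos: [0.5634, 0.0587, 0.1352]
tcp_rot: [179.3, -0.4, 90.6]
wrist_force: [0.8, -0.3, 0.2]
opening: 0.0856
time: 18.07
ee_pos: [0.5827, -0.1355, 0.1351]
tcp_rot: [179.2, -0.4, 90.7]
wrist_force: [0.4, 0.4, 0.3]
opening: 0.0854
time: 18.48
ee_pos: [0.6011, -0.3154, 0.1339]
tcp_rot: [179.1, -0.3, 90.5]
wrist_force: [0.6, 0.4, 0.3]
opening: 0.0856
time: 18.57
ee_pos: [0.6008, -0.3196, 0.1328]
tcp_rot: [179.2, -0.3, 90.3]
wrist_force: [1.5, 0.3, 0.2]
opening: 0.0851
t 18.57 step cm [-0.12  0.22 -2.03] deg/row 0.189105922894675 op 0.08513708633555668
[0.21,-0.14,2.02,0.003,-0.001,0.001],[0.21,-0.14,2.03,0.003,-0.001,0.001],[0.22,-0.13,2.03,0.003,-0.001,0.001],[0.22,-0.13,2.03,0.003,-0.001,0.001],[0.22,-0.12,2.03,0.003,-0.001,0.001],
top 0.74 (np.float64(225.9), np.float64(188.1)) (array([547. , 258.5]), np.float64(7.0), np.float64(247.0)) [103. 100.  97.]
top 0.69 (np.float64(389.3), np.float64(173.4)) (array([ 595.6, -206.1]), np.float64(59.5), np.float64(319.0)) [90. 87. 84.]
top 0.56 (np.float64(344.3), np.float64(217.3)) (array([468.2, -77.9]), np.float64(12.0), np.float6
[... 338 characters left out ...]
.]
scene 0.8 (np.float64(386.6), np.float64(214.8)) (array([ 595.1, -206.7]), np.float64(70.2), np.float64(402.0)) [95. 83. 73.]
scene 0.74 (np.float64(392.1), np.float64(241.2)) (array([ 499.2, -298.3]), np.float64(81.0), np.float64(307.0)) [109.  94.  84.]
scene 0.6 (np.float64(467.4), np.float64(264.0)) (array([ 551.4, -478.5]), np.float64(28.1), np.float64(521.0)) [123.  72. 132.]
scene 0.56 (np.float64(321.3), np.float64(214.7)) (array([460.3, -81.2]), np.float64(30.9), np.float64(276.0)) [212. 137. 152.]
scene 0.49 (np.float64(272.3), np.float64(171.0)) (array([545.4, 256. ]), np.float64(10.1), np.float64(188.0)) [95. 92. 85.]
[([312.0, 184.3], 0.87, array([0.5441, 0.0496]))]
[314 184]
```

View pics/hh.png

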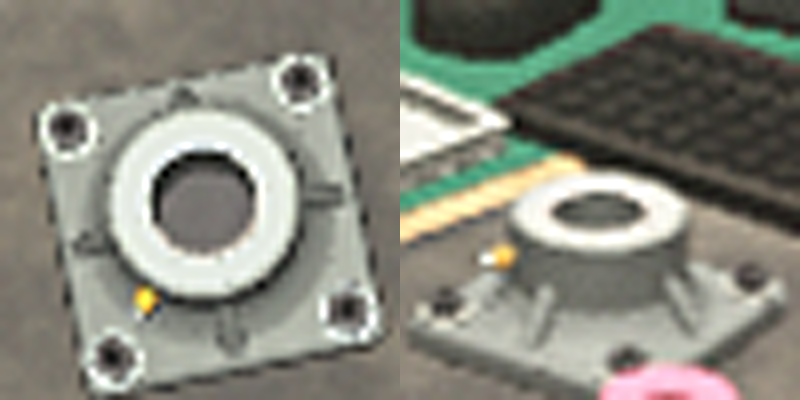

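The right half shows the ring cleanly: bore at top crop (203,203), scene crop (597,210). Bush B also stands in the metal tray in both cameras. I measure the ring in both and correct with the camera biases seen on A and B (top ≈ +0.2,+3 mm; scene ≈ -1.5,+1.3 mm).

Run:
```python
from fit import *
for c in("top","scene"):
    g=cv2.cvtColor(np.array(bot.camera(c)),cv2.COLOR_RGB2GRAY).astype(np.float32)
    def mean(x,y,r):
        p=np.concatenate([proj(c,circ(x,y,.054,q)) for q in r]).astype(np.float32)
        return cv2.remap(g,p[:,0].reshape(-1,1),p[:,1].reshape(-1,1),cv2.INTER_LINEAR)
    for nm,a,b in(("inner",(.0205,.022),(.016,.0175)),("outer",(.032,.0335),(.0365,.038))):
        f=lambda p:float(mean(p[0]/1e3,p[1]/1e3,b).mean()-mean(p[0]/1e3,p[1]/1e3,a).mean())
        best=min(((f((x,y)),x,y) for x in np.arange(538,554,.5) for y in np.arange(38,55,.5)));print(c,nm,best)
    f=lambda p:float(mean(p[0]/1e3,p[1]/1e3,np.arange(.0205,.034,.0015)).std())
    print(c,"flat",min(((f((x,y)),x,y) for x in np.arange(538,554,.5) for y in np.arange(38,55,.5))))
```

```text
Traceback (most recent call last):
  File "h.py", line 11, in proj
    c=bot.get_calibration(cam);K=np.array(c["intrinsics"],float);D=np.array(c["D"],float);T=np.linalg.inv(np.array(c["pose"],float))
ValueError: time passes only in moves, steps and waits
```

```bash
python3 -m pendant '[[[0.4,-0.25,2,0.005,-0.002,0,100],[0.4,-0.25,2,0.005,-0.002,0,100],[0.2,-0.1,2,0.003,0,0,100],[0,0,2,0,0,0,100],[0,0,0.7,0,0,0,100]]]'
python3 plan.py 0.595 -0.3085 0.0315 90 1
```

```text
time: 19.33
ee_pos: [0.5987, -0.2991, 0.0498]
tcp_rot: [179.4, 0.2, 91.0]
wrist_force: [-0.5, 0.6, -0.6]
opening: 0.0857
t 19.33 step cm [-0.37 -0.94 -1.83] deg/row 1.1727160277856072 op 0.08569119859512948
[-0.93,-0.4,1.83,0.01,0.003,0.018],
```

```bash
sed -i 's/^from scipy.spatial/_gc=bot.get_calibration\n_c={}\ndef cal(n):\n    if n not in _c: _c[n]=_gc(n)\n    return _c[n]\nfrom scipy.spatial/; s/c=bot.get_calibration(cam)/c=cal(cam)/' h.py
python3 -m pendant '[[[-0.9,-0.4,0.8,0.01,0.003,0.018,100],[0,0,0.3,0,0,0,100],[0,0,0.2,0,0,0,100]]]'
python3 plan.py 0.595 -0.3085 0.0305 90 1
python3 - <<'E'
from fit import *
for c in("top","scene"):
    g=cv2.cvtColor(cv2.imread("pics/%s0.png"%c),cv2.COLOR_BGR2GRAY).astype(np.float32)
    def mean(x,y,r):
        p=np.concatenate([proj(c,circ(x,y,.054,q)) for q in r]).astype(np.float32)
        return cv2.remap(g,p[:,0].reshape(-1,1),p[:,1].reshape(-1,1),cv2.INTER_LINEAR)
    G=[(x,y) for x in np.arange(538,554,.5) for y in np.arange(38,55,.5)]
    for nm,a,b in(("inner",(.0205,.022),(.016,.0175)),("outer",(.032,.0335),(.0365,.038))):
        print(c,nm,min((float(mean(x/1e3,y/1e3,b).mean()-mean(x/1e3,y/1e3,a).mean()),x,y) for x,y in G))
    print(c,"flat",min((float(mean(x/1e3,y/1e3,np.arange(.0205,.034,.0015)).std()),x,y) for x,y in G))
E
```

```text
time: 19.58
ee_pos: [0.5947, -0.307, 0.0365]
tcp_rot: [-179.9, -0.0, 90.0]
wrist_force: [0.6, 0.6, -0.3]
opening: 0.0855
t 19.58 step cm [ 0.03 -0.15 -0.6 ] deg/row 0.07581561036890452 op 0.08547653353644244
[-0.15,0.03,0.6,-0.001,-0,0],top inner (-142.56256103515625, np.float64(546.5), np.float64(45.5))
top outer (-74.22006225585938, np.float64(547.0), np.float64(45.5))
top flat (13.400228500366211, np.float64(546.5), np.float64(45.5))
scene inner (-83.62525939941406, np.float64(543.5), np.float64(43.0))
scene outer (-58.43852233886719, np.float64(544.5), np.float64(43.0))
scene flat (16.49734115600586, np.float64(544.0), np.float64(43.5))
```

Corrected, both cameras agree: bore at about (0.546, 0.042). Gripping A.

```bash
python3 -m pendant '[[[-0.15,0,0.5,0,0,0,100],[0,0,0.15,0,0,0,100]]]'
python3 -m pendant '[[[0,0,0.05,0,0,0,20],[0,0,0,0,0,0,20],[0,0,0,0,0,0,20],[0,0,0,0,0,0,20],[0,0,0,0,0,0,20]]]' 60
python3 -m pendant '[[[0,0,-1,0,0,0,20],[0,0,-2,0,0,0,20],[0,0,-3,0,0,0,20],[0,0,-3,0,0,0,20],[0,0,-2,0,0,0,20]]]'
python3 -m pendant '[[[0,0,0,0,0,0,20],[0,0,0,0,0,0,20]]]'
python3 plan.py 0.546 0.042 0.14 90 10
```

```text
time: 19.75
ee_pos: [0.5954, -0.3093, 0.0309]
tcp_rot: [180.0, 0.0, 90.0]
wrist_force: [0.1, 0.7, -0.5]
opening: 0.0853
time: 20.17
ee_pos: [0.5961, -0.31, 0.0322]
tcp_rot: [179.8, 0.1, 90.0]
wrist_force: [-0.5, -0.1, -3.1]
opening: 0.0461
time: 20.58
ee_pos: [0.592, -0.3077, 0.1397]
tcp_rot: [-179.4, -0.3, 90.0]
wrist_force: [0.5, 0.2, -3.0]
opening: 0.046
time: 20.75
ee_pos: [0.5936, -0.3084, 0.1455]
tcp_rot: [-179.8, -0.1, 90.0]
wrist_force: [0.2, -0.1, -3.9]
opening: 0.0458
t 20.75 step cm [-0.48  3.5  -0.05] deg/row 0.024142168732907483 op 0.04583864900690767
[3.5,-0.48,0.06,-0,-0,-0],[3.5,-0.48,0.06,-0,-0,-0],[3.5,-0.48,0.06,-0,-0,-0],[3.5,-0.48,0.06,-0,-0,-0],[3.5,-0.48,0.06,-0,-0,-0],
[3.5,-0.48,0.06,-0,-0,-0],[3.5,-0.48,0.06,-0,-0,-0],[3.5,-0.48,0.06,-0,-0,-0],[3.5,-0.48,0.06,-0,-0,-0],[3.5,-0.48,0.06,-0,-0,-0],
```

```bash
python3 -m pendant '[[[3.5,-0.48,0,0,0,0,20],[3.5,-0.48,0,0,0,0,20],[3.5,-0.48,0,0,0,0,20],[3.5,-0.48,0,0,0,0,20],[3.5,-0.48,0,0,0,0,20]]]'
python3 -m pendant '[[[3.5,-0.48,0,0,0,0,20],[3.5,-0.48,0,0,0,0,20],[3.5,-0.48,0,0,0,0,20],[3.5,-0.48,0,0,0,0,20],[1,0,0,0,0,0,20]]]'
python3 -m pendant '[[[0,0,0,0,0,0,20],[0,0,0,0,0,0,20]]]'
python3 plan.py 0.546 0.0405 0.10 90 3
```

```text
time: 21.17
ee_pos: [0.5669, -0.1338, 0.1363]
tcp_rot: [-179.3, -0.1, 89.4]
wrist_force: [1.1, 0.7, -3.8]
opening: 0.046
time: 21.58
ee_pos: [0.5422, 0.0269, 0.1277]
tcp_rot: [-178.7, -0.3, 89.5]
wrist_force: [-0.4, -0.5, -3.2]
opening: 0.0464
time: 21.75
ee_pos: [0.5406, 0.0298, 0.1248]
tcp_rot: [-178.5, -0.3, 89.8]
wrist_force: [0.1, 0.1, -3.7]
opening: 0.0458
t 21.75 step cm [ 0.18  0.36 -0.83] deg/row 0.5119500456291256 op 0.04580974534618623
[0.35,0.2,0.82,-0.009,-0.001,-0.001],[0.35,0.19,0.82,-0.009,-0.001,-0.001],[0.35,0.19,0.83,-0.009,-0.001,-0.001],
```

```bash
python3 -m pendant '[[[0.5,0.25,0.7,-0.012,-0.003,0,20],[0.4,0.2,0.7,-0.012,-0.002,0,20],[0.2,0.1,0.6,0,0,0,20],[0,0,0,0,0,0,20],[0,0,0,0,0,0,20]]]'
python3 plan.py 0.546 0.0405 0.095 90 1
```

```text
time: 22.17
ee_pos: [0.5452, 0.0364, 0.1002]
tcp_rot: [-179.6, 0.1, 89.6]
wrist_force: [-0.5, 0.3, -4.0]
opening: 0.0458
t 22.17 step cm [ 0.08  0.41 -0.52] deg/row 0.5695862747191464 op 0.045777049473899094
[0.41,0.08,0.51,-0.006,0.003,-0.007],
```

```bash
python3 -m pendant '[[[0.42,0.08,0.4,-0.006,0.003,-0.007,20],[0,0,0.1,0,0,0,20],[0,0,0,0,0,0,20]]]'
python3 plan.py 0.546 0.0405 0.085 90 1
python3 - <<'E'
from h import *
o=bot.get_obs();a=np.array(bot.camera("scene"));p=np.array(o["ee_pos"])
u,v=314,180
k=cv2.resize(a[v-35:v+35,u-35:u+35],None,fx=8,fy=8,interpolation=cv2.INTER_CUBIC);k=np.clip(k*1.3,0,255).astype(np.uint8)
th=np.linspace(0,2*np.pi,60);B=np.array([-.0015,.0013,0])  # scene bias
def dr(c,r,col):
    q=proj("scene",np.c_[c[0]+r*np.cos(th),c[1]+r*np.sin(th),0*th+c[2]]+B)
    for w in q: cv2.circle(k,(int((w[0]-u+35.5)*8),int((w[1]-v+35.5)*8)),1,col,-1)
dr(p+[0,.0015,-.028],.018,(255,0,0));dr(p+[0,.0015,.008],.024,(255,0,0));dr(p+[0,.0015,.022],.024,(255,0,0));dr([.546,.042,.054],.019,(0,0,255));dr([.546,.042,.054],.035,(0,0,255))
save(k,"ins1.png")
E
```

```text
time: 22.42
ee_pos: [0.5463, 0.0392, 0.0946]
tcp_rot: [-179.9, -0.0, 89.9]
wrist_force: [-0.3, 0.7, -3.4]
opening: 0.0463
t 22.42 step cm [-0.03  0.13 -0.96] deg/row 0.12048398110222965 op 0.04625622631677898
[0.13,-0.03,0.96,-0.001,-0.001,-0.002],
```

View pics/ins1.png

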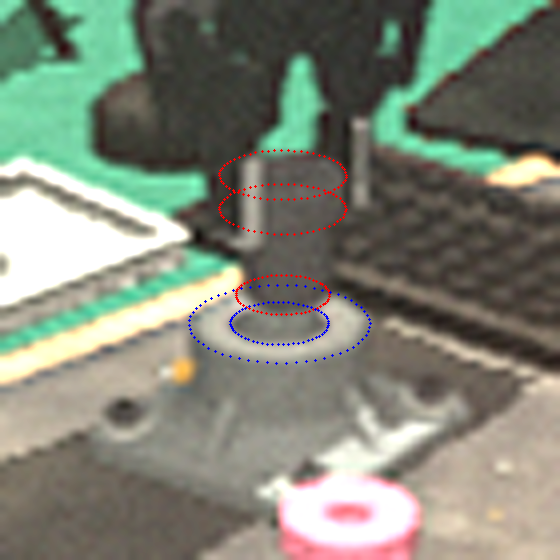

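The overlay fits: the ring coincides with the hub top (280,323) and the bush sits over the bore (shank bottom about 283,308). I descend in small steps, watching the force.

```bash
python3 -m pendant '[[[0.14,-0.03,0.4,0,0,0,20],[0.03,0,0.3,0,0,0,20],[0,0,0.25,0,0,0,20]]]'
python3 -m pendant '[[[0,0,0.2,0,0,0,20],[0,0,0.15,0,0,0,20]]]'
python3 -m pendant '[[[0,0,0.15,0,0,0,20],[0,0,0.15,0,0,0,20]]]'
python3 plan.py 0.546 0.0405 0.08 90 1
```

```text
time: 22.72
ee_pos: [0.5466, 0.041, 0.0855]
tcp_rot: [180.0, -0.0, 89.9]
wrist_force: [-0.6, -0.9, -2.5]
opening: 0.0459
time: 22.88
ee_pos: [0.5464, 0.0411, 0.0813]
tcp_rot: [180.0, -0.0, 89.9]
wrist_force: [0.2, -0.0, -2.9]
opening: 0.0462
time: 23.05
ee_pos: [0.5464, 0.0414, 0.0783]
tcp_rot: [180.0, -0.1, 89.9]
wrist_force: [-3.3, 3.8, 10.3]
opening: 0.0461
t 23.05 step cm [-0.04 -0.09  0.17] deg/row 0.11894441873917369 op 0.04612008343279072
[-0.09,-0.04,-0.17,0.001,-0.001,-0.001],
```

```bash
python3 -m pendant '[[[0,0,-0.2,0,0,0,20],[0.1,0,0,0,0,0,20],[0,0,0.05,0,0,0,20]]]'
python3 -m pendant '[[[0,0,0.15,0,0,0,20],[0,0,0.1,0,0,0,20]]]'
python3 -m pendant '[[[0,0,0.15,0,0,0,20]]]'
```

```text
time: 23.3
ee_pos: [0.5465, 0.0425, 0.0801]
tcp_rot: [179.9, -0.1, 89.9]
wrist_force: [0.4, 0.1, -2.7]
opening: 0.0456
time: 23.47
ee_pos: [0.5467, 0.0424, 0.0775]
tcp_rot: [179.9, -0.1, 89.9]
wrist_force: [0.2, 0.4, -3.4]
opening: 0.0462
time: 23.55
ee_pos: [0.5466, 0.0425, 0.0758]
tcp_rot: [179.9, -0.1, 89.9]
wrist_force: [-0.0, 1.3, -3.8]
opening: 0.0461
```

The bush now goes past the earlier contact height with no load. Continuing.

```bash
python3 -m pendant '[[[0,0,0.2,0,0,0,20],[0,0,0.15,0,0,0,20]]]'
python3 -m pendant '[[[0,0,0.2,0,0,0,20],[0,0,0.15,0,0,0,20]]]'
python3 -m pendant '[[[0,0,0.2,0,0,0,20],[0,0,0.15,0,0,0,20]]]'
```

```text
time: 23.72
ee_pos: [0.5465, 0.0424, 0.0718]
tcp_rot: [179.9, -0.1, 89.9]
wrist_force: [-0.2, 0.2, -3.0]
opening: 0.0462
time: 23.88
ee_pos: [0.5465, 0.0424, 0.0677]
tcp_rot: [180.0, -0.1, 89.9]
wrist_force: [0.1, -0.1, -3.6]
opening: 0.046
time: 24.05
ee_pos: [0.5464, 0.0424, 0.0636]
tcp_rot: [180.0, -0.0, 89.9]
wrist_force: [-0.4, -0.4, -3.3]
opening: 0.0457
```

```bash
python3 -m pendant '[[[0,0,0,0,0,0,20],[0,0,0,0,0,0,20],[0,0,0,0,0,0,20]]]'
python3 - <<'E'
from fit import *
f=[]
for i in range(6): a=np.array(bot.camera("scene"));o=bot.get_obs();f.append(o["wrist_force"])
print(np.mean(f,0).round(2),o["ee_pos"],o["qd"].round(2),o["time"],o["opening"])
b=np.array(bot.camera("top"))
for c in("top","scene"):
    for t in("bush_q","bush_r"):
      pass
    for m in bot.masks_of(c,"bush_q"):
        v,u=np.nonzero(m["pixels"]);print(c,round(m["confidence"],2),u.mean().round(1),v.mean().round(1),at(c,(u.mean(),v.mean()),.034)[:2].round(3))
save(np.hstack([cv2.resize(a[140:230,255:345],None,fx=4.4,fy=4.4,interpolation=cv2.INTER_CUBIC),cv2.resize(b[150:240,190:280],None,fx=4.4,fy=4.4)]),"fin.png")
E
```

```text
time: 24.3
ee_pos: [0.5462, 0.0422, 0.063]
tcp_rot: [-180.0, -0.0, 89.9]
wrist_force: [0.2, -0.2, -3.6]
opening: 0.0462
[-0.03  0.17 -3.39] [0.54623761 0.04228355 0.06312213] [-0.08 -0.06 -0.1  -0.1   0.06 -0.01] 24.6 0.045938429685891284
top 0.83 484.2 188.8 [ 0.558 -0.478]
top 0.56 343.9 217.7 [ 0.469 -0.077]
top 0.53 389.9 173.3 [ 0.599 -0.208]
top 0.52 423.0 208.0 [ 0.5   -0.302]
scene 0.89 386.8 215.1 [ 0.592 -0.208]
scene 0.88 467.4 263.7 [ 0.551 -0.479]
scene 0.66 314.6 180.2 [0.6   0.098]
scene 0.64 272.8 171.4 [0.542 0.248]
scene 0.62 392.0 241.7 [ 0.495 -0.301]
```

View pics/fin.png

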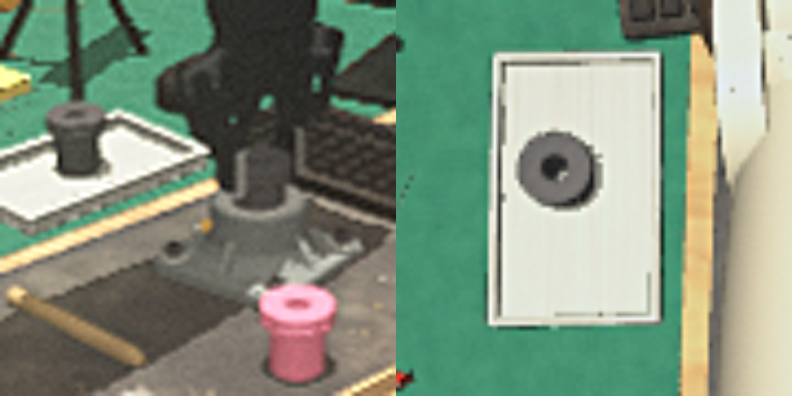

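The lighter bush stands upright in the metal tray (left crop 78,140; right crop 557,168). The heavier is held in the bore with its head clear (262,180), and only its own weight (3.4 N) shows at the wrist.

```bash
python3 -c "
from workcell import bot
print(bot.job_done(),bot.get_obs()['time'])"
```

```text
the job is handed in; nothing more can be done
the job is handed in; nothing more can be done
```

The job is handed in at about 25 s of the 72 s allowed; it reports no verdict.

- **Weighing:** the two fitting bushes read 3.4 N (image pixel 425,175) and 1.4 N (388,211), so the second is the light copy.
- **Lighter bush:** it stands upright and let go in the oblong metal tray, seen in both cameras.
- **Heavier bush:** it is held in the bore with its lower end about 18–19 mm below the mouth, worked out from the tool height. The head is clear of the housing and the grip is set to 60 N. The wrist force was 3.4 N downward with almost nothing sideways, so the bush is not pressing on the housing.
- **First insertion try:** it touched the bore edge at about 14 N. I backed off 2 mm and shifted 1 mm in y, and it then went in freely.
- **Camera disagreement:** before correction the two cameras differed by 2–3 mm on the bore. I corrected both using where the gripper found the bushes.
- **Other items:** I moved neither wrong-size bush, and their final camera positions match the first ones. I did not measure the rod, bottle or calliper again at the end, but I never went near them.

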